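# Hang the parts pail on the spring scale

## Robot

A 6-joint arm with a two-finger parallel gripper is mounted at the origin on the work surface. World frame = base frame: x ahead of the robot, y to its left, z up, the work surface at z = 0. Lengths are in m, angles in rad, forces in N, time in s.
With the tool pointing down it reaches from about 0.325 to 0.925 m from the base axis. Payload 3.1 kg.
Tool frame: the origin (TCP) lies midway between the tips of the shut fingers; the grasp point (between the pads) lies arm.grasp_offset behind it (arm.grasp_offset is the distance from the TCP to the grasp point, in m); z points along the fingers, y is the line along which they close (so a half turn about z gives the same grasp; the last joint's range is limited). The gripper opens to 85 mm and grips with 20 to 120 N. Pads are 22 mm wide; open, the fingers measure 114 mm over their backs; the gripper's body (76 mm by 85 mm) begins 54 mm behind the grasp point. The pads swing forward as they close: fully open they stand 13 mm farther back than shut.
Start: joints at [1.07, 0.217, 1.613, -0, 1.311, -0.112], TCP at [0.237, 0.578, 0.231] pointing down, gripper open.
Joint ranges: [-2.75, 2.75], [-0.78, 2.1], [0.31, 2.55], [-1.13, 4.27], [0.13, 2.63], [-2.58, 2.58]. Speed limits (rad/s): [2.79, 2.79, 3.14, 3.14, 3.14, 3.14].

## Interface

Orientations are given as a 3x3 rotation matrix whose columns are the frame's x, y, z axes.
In Python, from cell import arm gives the robot as it stands.
- The arm moves only by the tool send_rows, never from a script. Its argument "targets" is a list of rows, each an object of numbers: "tx", "ty", "tz": the shift along the world's x, y, z in m; "turn": the turn about the world's z in rad; "claw": the finger opening in m, from 0 to 0.0854. A call has 1 to 12 rows; each row is the pose to reach, as a shift and turn from the pose commanded when the call began; what a row does not reach only later rows make up. A row lasts 1/10 s, in which the tool goes at most 50 mm and 8.59 degrees, less where a joint would pass 70% of its speed; a pose out of reach is approached as far as the arm can. A call with a gripper value outside its range is refused whole. The fingers move at their own pace and stop on an object; "squeeze" is the grip in N (left out, the last holds). Time passes only in rows, so rows that repeat a pose let the fingers close. It gives the time, the measured TCP pose, the force, the opening and the grip force at its end, in the units of the state.
- arm.get_state(): the state, without advancing time (a new reading comes with each control period).
- arm.camera(name): name is "side" or "top"; returns the picture (480x640x3 uint8, blue, green, red); there is no depth.
- arm.camera_model(name): a dict with "vertical_fov" (degrees; the focal length in pixels is half the picture's height over the tangent of half this angle, whatever the lens; pixels are square), "cx", "cy" (the principal point, pixels), "extrinsics" (4x4, takes a point from world to camera coordinates). Camera axes: x right, y down, z forward; pixel columns grow to the right and rows downward; lengths in m; the calibration is good to about 2 mm. A picture is of the moment at which its call begins. camera_model takes no time and is no camera call.
- arm.finish_job(): hands the job in; it is judged then, once.
The state is a dict: "t": time; "joints": joint angles; "dq": joint speeds; "joint_torque": joint torques, N m; "tcp_pos": TCP position; "tcp_rot": TCP orientation; "contact_force": force on the tool from outside, world axes, zero at the start; "moment": the same for the moment, N m; "grip_width": finger opening in m; "grasp_force": force on a finger pad.
Only numpy, scipy, OpenCV 4.12 (cv2) and the standard library are available. Lean on these libraries where they do the work, as an engineer would, in place of code of your own. Each camera call takes 0.05 s, during which the arm holds its last target. There are 200 camera calls.

## Task

Weigh the little pail of printed parts on the spring scale. With the pail standing on the desk, first swing its folded bail upright with a fingertip; then pick the pail up by the tab on the bail, hang the bail over the scale's hook, and let the scale take the weight gradually, letting go only once it carries the whole pail so that the hook neither drops nor jumps up, and is never dragged down to the bottom of its travel. Do not tip the pail, and leave the other things on the desk alone.

Things in the scene. Friction and masses are not known exactly. Their poses are not given: they have to be found in the camera images.
- pail: White plastic pail, 58 mm tall, 100 mm across the rim, 82 mm across the foot, holding small printed parts fixed in it; weighs about 1.5 to 4.7 N with its bail (varies). Origin at the centre of its underside, z up. The bail's pivots lie 50 mm above the underside, on a line along the pail's y axis. The bail lies folded to the pail's -x side.
- bail (a joint): Swing angle of the bail about the pail's y axis: 0 upright above the pail, positive leaning to the pail's -x side, stops at +-1.25; starts folded at 1.05 to 1.25. Stiff pivots (0.02 N m): it stays where left. White 7 mm round bar: two legs 116 mm apart, then a straight cross bar 76 mm long, its axis 55 mm from the pivot axis.
- tab (a point): Grip point in the flat tab that stands on the middle of the cross bar: tab 8 mm thick (x), 26 mm wide (y), free end 103 mm from the pivots. The point is 85 mm from the pivots, 30 mm beyond the bar's axis, 18 mm short of the free end. z points from pivots to free end. Held here by the broad faces, fingertips may reach at most 25 mm below this point to clear the hook.
- bar (a point): Middle of the cross bar's axis, 55 mm from the pivot axis (same axes as tab). The hook goes through the bail and under here; bar 7 mm thick. With the bail upright, 43 mm are free between bar and pail rim, so the hook can only enter level, across the bar.
- scale: Spring scale on a stand, fixed to the desk: black base plate 240 x 110 x 8 mm, aluminium post 30 x 30 mm, 259 mm high, centred 130 mm along the scale's +x axis from the origin. Origin on the desk straight below the hook. A steel hook arm runs level from the post towards the scale's -x, ending in the upturned hook.
- hook (a joint): How far the sprung hook has sunk below its unloaded height (m), 0 to 0.08 (bottom stop); spring rate 80 N/m with about 0.1 N of preload, lightly damped, so the pail finally sinks it by about 17 to 58 mm according to its weight.
- saddle (a point): Lowest point of the hook, on top of its 8 mm rod, where the bar rests; 204 mm above the desk unloaded, sinks with the hook. Axes as the scale's, rod along x. Open above: towards -x the tip rises 10 mm within 20 mm; towards +x the rod rises 6 mm within 18 mm, then runs level to the sliding block 102 mm away. Post's top 55 mm above this point.
- phone: Black phone lying on the desk, 75 x 150 x 9 mm; origin at the centre of its underside. Bystander.
- pen_pot: Orange pen pot with pens, 80 mm wide, 130 mm tall with pens; origin at the centre of its underside. Bystander.
- spool: Filament spool lying flat, 180 mm across, 60 mm tall; origin at the centre of its underside. Bystander.
- gear: White printed gear, 72 mm across, 22 mm tall; origin at the centre of its underside. Bystander.
There are look-alikes about, which are no part of the job. What is shaped like the pail but turquoise is not meant.

How it is judged:
By the outcome, as a careful person would: the job done as asked, in the order asked, and still so for the second after the job is handed in, with the robot touching nothing.
It also fails if it takes over 72 s, if anything falls off the work surface, if the arm or the gripper's body presses on something with over 40 N, if the wrist force passes 120 N, or if a joint passes its speed limit or range.

## Working session

There is one attempt and no reset: what is moved stays moved. The work goes in short steps, Python scripts to look and compute and a tool call to move; the robot and the scene stay as the last step left them, time stands still between calls to the robot, and variables do not carry over. Pictures are saved under pics/ and viewed, at most 10 in all, crops included, and the job is handed in when it is done.

Besides the shell and the picture viewer there is one more tool, called after "Call:" as name(argument=value, ...) on one line, values as JSON. send_rows: Moves the arm, as the interface text tells. Its arguments: {"type":"object","properties":{"targets":{"type":"array"},"squeeze":{"type":"number"}},"required":["targets"]}

```bash
mkdir -p pics; ls
python3 - <<'E'
from cell import arm
import cv2,numpy as np
for n in("side","top"):
    cv2.imwrite(f"pics/{n}0.png",arm.camera(n)); m=arm.camera_model(n); print(n,m)
s=arm.get_state(); print(s, arm.grasp_offset)
E
```

```text
pics
side {'vertical_fov': 50.92790618477554, 'cx': 326.4253964542194, 'cy': 242.66674273882745, 'extrinsics': array([[ 0.99547346, -0.09488467,  0.00543059, -0.52563453],
       [-0.06983285, -0.76901139, -0.6354092 ,  0.13070704],
       [ 0.06446678,  0.63215376, -0.7721565 ,  1.38833756],
       [ 0.        ,  0.        ,  0.        ,  1.        ]])}
top {'vertical_fov': 45.91747757877757, 'cx': 323.1307466984842, 'cy': 237.63334300924183, 'extrinsics': array([[-0.01328423, -0.99987783,  0.00823726,  0.03542431],
       [-0.99740691,  0.01266776, -0.07084481,  0.55060143],
       [ 0.07073181, -0.00915702, -0.99745334,  1.65917517],
       [ 0.        ,  0.        ,  0.        ,  1.        ]])}
{'t': 0.1, 'joints': array([ 1.06981783e+00,  2.17695869e-01,  1.61479875e+00, -1.99869492e-05,
        1.31132872e+00, -1.12170444e-01]), 'dq': array([-0.00024572, -0.0018423 , -0.004243  , -0.00158412, -0.00105561,
       -0.00125497]), 'joint_torque': array([-8.26588093e-04, -3.98078728e+01, -3.04971635e+01, -1.86796688e-04,
        4.22967467e-03,  7.75774197e-06]), 'tcp_pos': array([0.23653213, 0.57769886, 0.23007514]), 'tcp_rot': array([[-9.25363398e-01,  3.79079768e-01, -1.05441812e-03],
       [ 3.79081164e-01,  9.25361338e-01, -1.96584052e-03],
       [ 2.30507396e-04, -2.21882691e-03, -9.99997512e-01]]), 'contact_force': array([ 0.2348561 , -0.49499176, -0.58271787]), 'moment': array([-0.02169919, -0.01885582, -0.03644258]), 'grasp_force': 0.0, 'grip_width': 0.08574179464955937} 0.0187
```

View pics/top0.png

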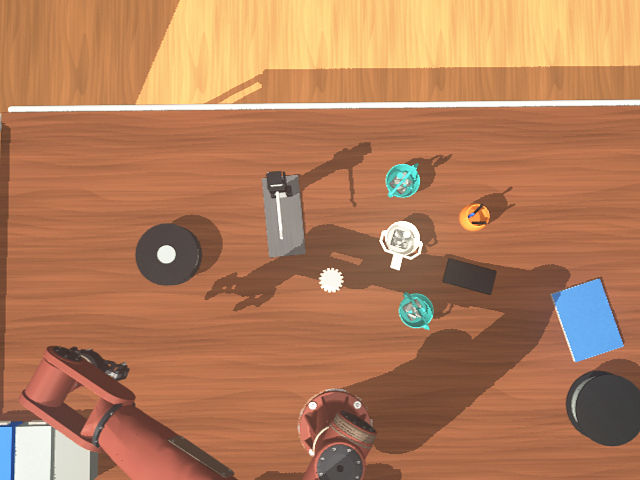

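View pics/side0.png

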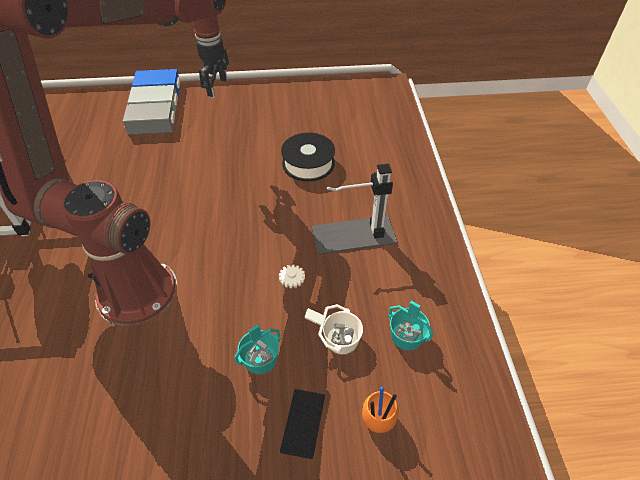

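Top view: pail at (401,240) with its bail and tab folded toward the robot (tab about (397,262)); the hook tip is near (281,237) and the post at (277,183). The side view shows the pail at (341,331) and the hook tip at (329,188). Next I'll zoom in and measure.

```bash
cat > h.py <<'E'
from cell import arm
import cv2,numpy as np
def cam(n):
    m=arm.camera_model(n); f=240/np.tan(np.radians(m["vertical_fov"])/2)
    return f,m["cx"],m["cy"],np.array(m["extrinsics"])
def ray(n,p):
    f,cx,cy,E=cam(n); d=E[:3,:3].T@np.array([(p[0]-cx)/f,(p[1]-cy)/f,1]); return -E[:3,:3].T@E[:3,3],d
def onz(n,p,z):
    o,d=ray(n,p); return o+d*(z-o[2])/d[2]
def tri(pt,ps):
    A=[];b=[]
    for n,p in(("top",pt),("side",ps)):
        o,d=ray(n,p); d/=np.linalg.norm(d); M=np.eye(3)-np.outer(d,d); A.append(M);b.append(M@o)
    return np.linalg.lstsq(np.vstack(A),np.hstack(b),rcond=None)[0]
def proj(n,P):
    f,cx,cy,E=cam(n); c=E[:3,:3]@np.array(P)+E[:3,3]; return np.array([cx+f*c[0]/c[2],cy+f*c[1]/c[2]])
def crop(im,x,y,w,h,s): return cv2.resize(im[y:y+h,x:x+w],None,fx=s,fy=s,interpolation=cv2.INTER_CUBIC)
E
python3 - <<'E'
from h import *
t=cv2.imread("pics/top0.png");s=cv2.imread("pics/side0.png")
a=np.hstack([crop(t,368,210,66,66,6),crop(t,250,168,66,66,6)])
a=np.hstack([crop(t,370,210,66,50+16,6),crop(t,250,165,67,66,6)])
b=np.hstack([crop(s,300,295,66,34+32,3),crop(s,310,155,100,66,3),crop(t,250,205,66,66,3)])
b=np.pad(b,((0,0),(0,max(0,a.shape[1]-b.shape[1])),(0,0)))
b=b[:,:a.shape[1]]; cv2.imwrite("pics/c1.png",np.vstack([a,b])); print(a.shape,b.shape)
for n,im,box in(("top",t,(370,210,70,66)),("side",s,(298,295,74,66))):
    x,y,w,h=box; hsv=cv2.cvtColor(im[y:y+h,x:x+w],cv2.COLOR_BGR2HSV)
    m=cv2.inRange(hsv,(0,0,130),(180,60,255))
    c=max(cv2.findContours(m,0,1)[0],key=cv2.contourArea); print(n,cv2.contourArea(c),cv2.boundingRect(c),cv2.moments(c)['m10']/cv2.moments(c)['m00']+x)
    for r in range(h): 
        q=np.where(m[r])[0]
        if len(q): print(r+y,q.min()+x,q.max()+x,end="; ")
    print()
E
```

```text
(396, 798, 3) (198, 798, 3)
top 1267.0 (9, 11, 44, 49) 400.9672454617206
221 399 405; 222 395 408; 223 394 411; 224 392 412; 225 391 413; 226 390 414; 227 389 415; 228 388 416; 229 387 416; 230 383 417; 231 382 417; 232 382 418; 233 381 418; 234 381 418; 235 381 419; 236 381 419; 237 380 419; 238 380 419; 239 380 419; 240 379 419; 241 380 421; 242 380 421; 243 381 422; 244 381 422; 245 382 422; 246 382 421; 247 383 421; 248 383 421; 249 384 420; 250 384 420; 251 384 420; 252 387 420; 253 390 420; 254 393 418; 255 393 417; 256 393 415; 257 393 414; 258 392 412; 259 392 411; 260 392 401; 261 392 401; 262 391 401; 263 391 400; 264 391 400; 265 391 400; 266 390 400; 267 391 399; 268 393 399; 269 396 399; 
side 1689.5 (7, 10, 58, 49) 337.5280655026142
305 332 339; 306 329 341; 307 325 343; 308 308 345; 309 308 348; 310 307 349; 311 307 349; 312 306 349; 313 306 351; 314 306 353; 315 306 354; 316 305 356; 317 305 357; 318 306 357; 319 308 358; 320 310 359; 321 312 360; 322 315 360; 323 317 360; 324 319 361; 325 320 361; 326 321 361; 327 320 362; 328 320 362; 329 319 362; 330 320 362; 331 319 362; 332 318 362; 333 319 361; 334 319 361; 335 319 361; 336 320 360; 337 321 360; 338 321 359; 339 322 359; 340 322 358; 341 323 358; 342 324 358; 343 324 357; 344 325 357; 345 326 356; 346 326 355; 347 329 355; 348 330 354; 349 331 353; 350 332 352; 351 334 350; 352 335 348; 353 338 346;
```

View pics/c1.png

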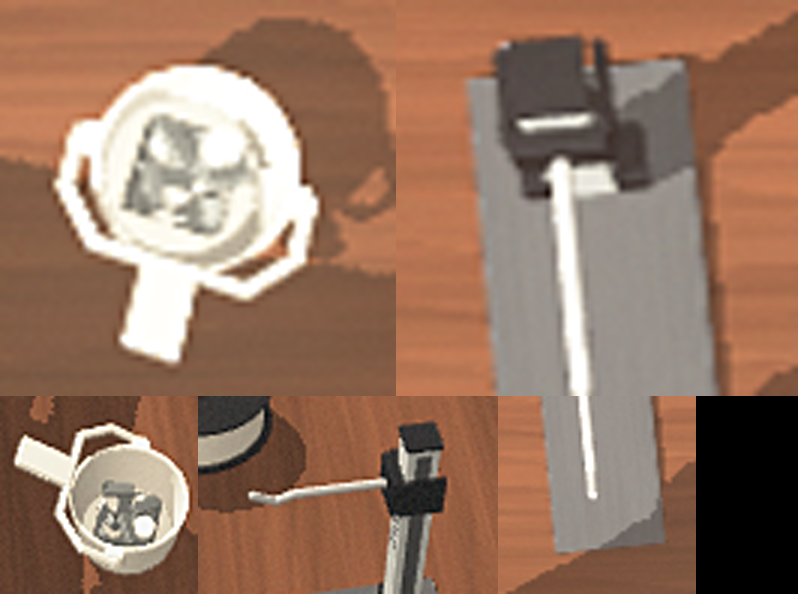

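The zoom shows the tab end midpoint at top (395.2,268.8) / side (308.3,312.2), the pivots at top (384,232.5) and (421.3,244.2), and the hook tip at top (281.3,238.7) / side (327.3,188.7). The base plate corners are also clear.

Run:
```python
from h import *
np.set_printoptions(precision=4,suppress=True)
tab=tri((395.2,268.8),(308.3,312.2)); print("tabend",tab, proj("top",tab),proj("side",tab))
pl=onz("top",(384,232.5),.05);pr=onz("top",(421.3,244.2),.05);print("piv",pl,pr,(pl+pr)/2,"ctr rim",onz("top",(403.3,237.5),.058))
d=pl-pr;print("yaw",np.arctan2(d[1],d[0])-np.pi/2, "tabyaw",np.arctan2(*(-(tab-(pl+pr)/2)[[1,0]])))
m=onz("side",(341,331),.058);print("side rim ctr",m)
tip=tri((281.3,238.7),(327.3,188.7));rs=tri((277.3,192.5),(372.3,184.3));print("tip",tip,"rodstart",rs,np.arctan2(*(rs-tip)[[1,0]]), np.linalg.norm((rs-tip)[:2]))
c=[onz("top",p,.008) for p in((269,256.7),(305.3,253.7),(298.2,175),(262.3,178))]
print(np.array(c)); e=(c[2]+c[3]-c[0]-c[1])/2;print("base",np.linalg.norm(e),np.arctan2(e[1],e[0]),sum(c)/4)
for w in np.array([[281.3,238.7],[281,234]]):print(onz("top",w,.21))
```

```text
tabend [ 0.4607 -0.1731  0.0958] [395.1805 266.7657] [305.9662 312.3821]
piv [ 0.5616 -0.149   0.05  ] [ 0.5261 -0.2569  0.05  ] [ 0.5438 -0.2029  0.05  ] ctr rim [ 0.5457 -0.2037  0.058 ]
yaw -0.3179638930803732 tabyaw -0.3441406029798558
side rim ctr [ 0.5438 -0.2111  0.058 ]
tip [0.5395 0.14   0.2046] rodstart [0.6632 0.1498 0.2008] 0.07844506850854933 0.12402224423588999
[[0.497  0.1899 0.008 ]
 [0.5046 0.0819 0.008 ]
 [0.7415 0.1006 0.008 ]
 [0.7336 0.2084 0.008 ]]
base 0.23749279709478344 0.07855979877740586 [0.6192 0.1452 0.008 ]
[0.5361 0.1398 0.21  ]
[0.5485 0.1405 0.21  ]
```

Call:
send_rows(targets=[{"tx": 0.006,"ty": -0.02,"tz": 0.01,"turn": -0.08,"claw": 0.0},{"tx": 0.016,"ty": -0.06,"tz": 0.03,"turn": -0.2},{"tx": 0.027,"ty": -0.105,"tz": 0.05,"turn": -0.34},{"tx": 0.039,"ty": -0.15,"tz": 0.06,"turn": -0.48},{"tx": 0.051,"ty": -0.195,"tz": 0.06,"turn": -0.62},{"tx": 0.063,"ty": -0.24,"tz": 0.06,"turn": -0.76},{"tx": 0.075,"ty": -0.285,"tz": 0.06,"turn": -0.9},{"tx": 0.087,"ty": -0.33,"tz": 0.06,"turn": -1.04},{"tx": 0.098,"ty": -0.375,"tz": 0.06,"turn": -1.18},{"tx": 0.11,"ty": -0.42,"tz": 0.06,"turn": -1.3},{"tx": 0.12,"ty": -0.46,"tz": 0.06,"turn": -1.42},{"tx": 0.13,"ty": -0.49,"tz": 0.06,"turn": -1.5}])

```text
validation failed for argument at $.ta...
```

Call:
send_rows(targets=[{"tx": 0.01,"ty": -0.04},{"tx": 0.02,"ty": -0.08},{"tx": 0.032,"ty": -0.125},{"tx": 0.044,"ty": -0.17},{"tx": 0.055,"ty": -0.21},{"tx": 0.062,"ty": -0.24,"tz": -0.02},{"tx": 0.064,"ty": -0.254,"tz": -0.06},{"tx": 0.064,"ty": -0.254,"tz": -0.1},{"tx": 0.064,"ty": -0.254,"tz": -0.12},{"tx": 0.064,"ty": -0.254,"tz": -0.12}])

```text
validation failed for argument at $.ta...
```

Run:
```python
from h import *
t=arm.camera("top");s=arm.camera("side");cv2.imwrite("pics/top1.png",t);cv2.imwrite("pics/side1.png",s)
S=arm.get_state();print(S["t"],S["tcp_pos"],S["tcp_rot"],S["joints"],S["contact_force"],S["grip_width"])
print(proj("top",S["tcp_pos"]),proj("side",S["tcp_pos"]))
cv2.imwrite("pics/c2.png",np.hstack([crop(t,355,195,80,100,5),crop(s,270,230,100,125,4)]))
```

```text
0.2 [0.23665617 0.57789554 0.23040901] [[-9.25369650e-01  3.79065214e-01 -7.57663360e-04]
 [ 3.79065938e-01  9.25368557e-01 -1.43141701e-03]
 [ 1.58517455e-04 -1.61179423e-03 -9.99998688e-01]] [ 1.06979651e+00  2.17518288e-01  1.61437044e+00 -2.37601994e-05
  1.31132333e+00 -1.12207127e-01] [ 0.31502554 -0.13019542 -0.30836369] 0.08514586347615045
[109.36294783 357.78145001] [217.57212316  91.68271043]
```

View pics/c2.png

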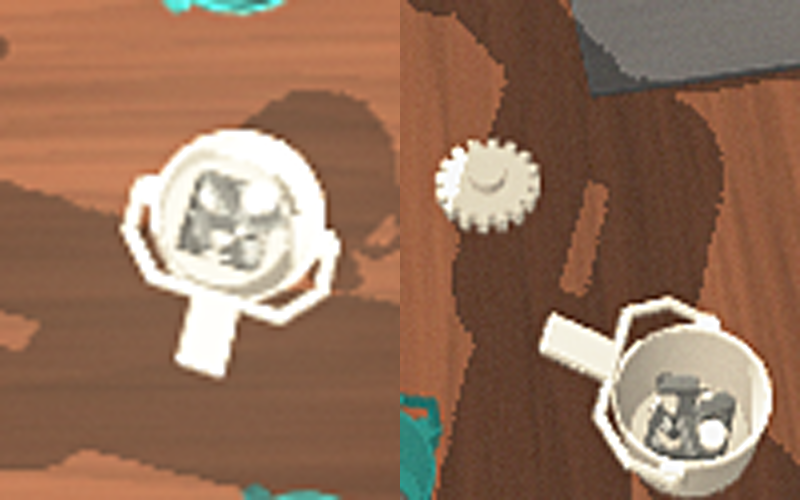

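The move was refused, and the likely cause is that every row needs all its keys. The picture shows the scene unchanged, with the pail's tab end at crop (200,368). I'll resend with full rows.

Call:
send_rows(targets=[{"tx": 0.006,"ty": -0.02,"tz": 0.01,"turn": -0.08,"claw": 0.0},{"tx": 0.016,"ty": -0.06,"tz": 0.03,"turn": -0.2,"claw": 0.0},{"tx": 0.027,"ty": -0.105,"tz": 0.05,"turn": -0.34,"claw": 0.0},{"tx": 0.039,"ty": -0.15,"tz": 0.06,"turn": -0.48,"claw": 0.0},{"tx": 0.051,"ty": -0.195,"tz": 0.06,"turn": -0.62,"claw": 0.0},{"tx": 0.063,"ty": -0.24,"tz": 0.06,"turn": -0.76,"claw": 0.0},{"tx": 0.075,"ty": -0.285,"tz": 0.06,"turn": -0.9,"claw": 0.0},{"tx": 0.087,"ty": -0.33,"tz": 0.06,"turn": -1.04,"claw": 0.0},{"tx": 0.098,"ty": -0.375,"tz": 0.06,"turn": -1.18,"claw": 0.0},{"tx": 0.11,"ty": -0.42,"tz": 0.06,"turn": -1.3,"claw": 0.0},{"tx": 0.12,"ty": -0.46,"tz": 0.06,"turn": -1.42,"claw": 0.0},{"tx": 0.13,"ty": -0.49,"tz": 0.06,"turn": -1.5,"claw": 0.0}])

```text
t: 1.4
tcp_pos: [0.3668, 0.0862, 0.2913]
tcp_rot: [[0.318, 0.948, 0.001], [0.948, -0.318, -0.0], [-0.0, 0.001, -1.0]]
contact_force: [-0.2, 0.8, -1.0]
grip_width: -0.0001
grasp_force: 0.0
```

Call:
send_rows(targets=[{"tx": 0.01,"ty": -0.04,"tz": 0,"turn": 0,"claw": 0},{"tx": 0.02,"ty": -0.08,"tz": 0,"turn": 0,"claw": 0},{"tx": 0.032,"ty": -0.125,"tz": 0,"turn": 0,"claw": 0},{"tx": 0.044,"ty": -0.17,"tz": 0,"turn": 0,"claw": 0},{"tx": 0.055,"ty": -0.21,"tz": 0,"turn": 0,"claw": 0},{"tx": 0.062,"ty": -0.24,"tz": -0.03,"turn": 0,"claw": 0},{"tx": 0.064,"ty": -0.252,"tz": -0.07,"turn": 0,"claw": 0},{"tx": 0.064,"ty": -0.252,"tz": -0.11,"turn": 0,"claw": 0},{"tx": 0.064,"ty": -0.252,"tz": -0.15,"turn": 0,"claw": 0},{"tx": 0.064,"ty": -0.252,"tz": -0.18,"turn": 0,"claw": 0},{"tx": 0.064,"ty": -0.252,"tz": -0.19,"turn": 0,"claw": 0},{"tx": 0.064,"ty": -0.252,"tz": -0.19,"turn": 0,"claw": 0}])

```text
t: 2.6
tcp_pos: [0.4296, -0.1629, 0.0998]
tcp_rot: [[0.313, 0.95, -0.004], [0.95, -0.313, 0.002], [0.001, -0.004, -1.0]]
contact_force: [0.1, -0.4, -0.6]
grip_width: -0.0001
grasp_force: 0.0
```

Run:
```python
from h import *
t=arm.camera("top");s=arm.camera("side");cv2.imwrite("pics/top2.png",t);cv2.imwrite("pics/side2.png",s)
S=arm.get_state();print(S["t"],S["tcp_pos"],S["tcp_rot"],S["contact_force"])
print(proj("top",S["tcp_pos"]),proj("side",S["tcp_pos"]))
cv2.imwrite("pics/c3.png",np.hstack([crop(t,355,195,80,100,5),crop(s,270,235,80,100,5)]))
```

```text
2.7 [ 0.43206853 -0.16421984  0.10273732] [[ 3.12541608e-01  9.49901618e-01  2.15854026e-03]
 [ 9.49903947e-01 -3.12539602e-01 -1.21975793e-03]
 [-4.84020715e-04  2.43163102e-03 -9.99996926e-01]] [0.57123298 0.31496479 0.453966  ]
[392.56989287 276.96337006] [293.9795257  308.69367548]
```

View pics/c3.png

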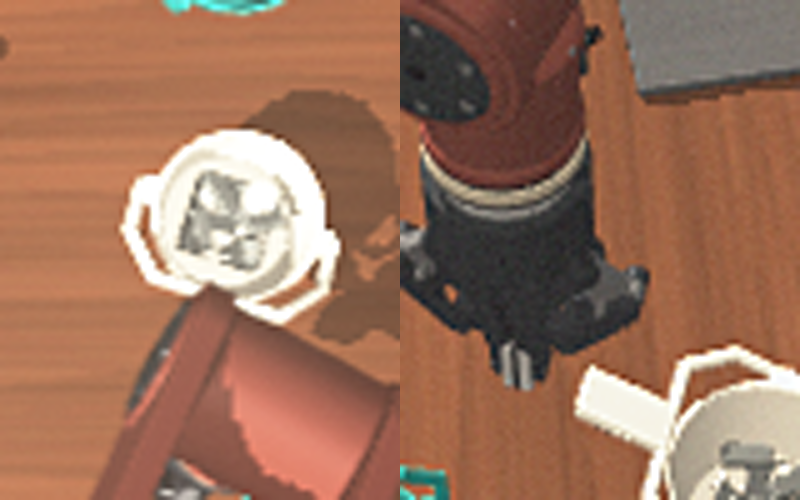

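The fingertip is at side (293,310), matching its projection, and sits about 12 mm outside the tab's end, which is at about (305,316). Now I'll go below the end and follow its arc upward.

Call:
send_rows(targets=[{"tx": 0,"ty": 0,"tz": -0.015,"turn": 0,"claw": 0},{"tx": 0.001,"ty": 0,"tz": -0.026,"turn": 0,"claw": 0},{"tx": 0.005,"ty": -0.002,"tz": -0.027,"turn": 0,"claw": 0},{"tx": 0.008,"ty": -0.003,"tz": -0.027,"turn": 0,"claw": 0},{"tx": 0.01,"ty": -0.003,"tz": -0.022,"turn": 0,"claw": 0},{"tx": 0.012,"ty": -0.004,"tz": -0.018,"turn": 0,"claw": 0},{"tx": 0.014,"ty": -0.005,"tz": -0.013,"turn": 0,"claw": 0},{"tx": 0.0165,"ty": -0.0055,"tz": -0.009,"turn": 0,"claw": 0},{"tx": 0.019,"ty": -0.006,"tz": -0.004,"turn": 0,"claw": 0},{"tx": 0.0215,"ty": -0.007,"tz": 0,"turn": 0,"claw": 0},{"tx": 0.025,"ty": -0.008,"tz": 0.004,"turn": 0,"claw": 0},{"tx": 0.028,"ty": -0.009,"tz": 0.008,"turn": 0,"claw": 0}])

```text
t: 3.9
tcp_pos: [0.4592, -0.1727, 0.1096]
tcp_rot: [[0.313, 0.95, 0.0], [0.95, -0.313, 0.0], [0.0, 0.0, -1.0]]
contact_force: [0.9, 0.1, -0.4]
grip_width: -0.0002
grasp_force: 0.0
```

Run:
```python
from h import *
t=arm.camera("top");s=arm.camera("side");cv2.imwrite("pics/top3.png",t);cv2.imwrite("pics/side3.png",s)
S=arm.get_state();print(S["t"],S["tcp_pos"],S["contact_force"])
def white(im,b):
    x,y,w,h=b;return cv2.inRange(cv2.cvtColor(im[y:y+h,x:x+w],cv2.COLOR_BGR2HSV),(0,0,130),(180,60,255))
for f in("side2","side3"):
    m=white(cv2.imread(f"pics/{f}.png"),(298,290,74,70)); r,c=np.where(m); print(f,[(int(r0)+290,int(c[r==r0].min())+298) for r0 in sorted(set(r))][:22])
```

```text
4.0 [ 0.45989613 -0.17311515  0.11012026] [ 0.07511001 -0.66888625  0.49633989]
side2 [(291, 316), (292, 316), (304, 336), (305, 332), (306, 328), (307, 326), (308, 308), (309, 308), (310, 307), (311, 307), (312, 306), (313, 306), (314, 306), (315, 305), (316, 306), (317, 305), (318, 306), (319, 308), (320, 310), (321, 312), (322, 315), (323, 317)]
side3 [(292, 329), (304, 304), (305, 303), (306, 303), (307, 303), (308, 303), (309, 303), (310, 303), (311, 303), (312, 303), (313, 307), (314, 306), (315, 305), (316, 305), (317, 305), (318, 306), (319, 308), (320, 310), (321, 312), (322, 315), (323, 317), (324, 319)]
```

Run:
```python
from h import *
t=cv2.imread("pics/top3.png");s=cv2.imread("pics/side3.png")
cv2.imwrite("pics/c4.png",np.hstack([crop(s,280,270,80,80,7),crop(t,378,215,40,80,6)[:560]] if 0 else [crop(s,280,270,100,80,7)]))
```

```text
(no output)
```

View pics/c4.png

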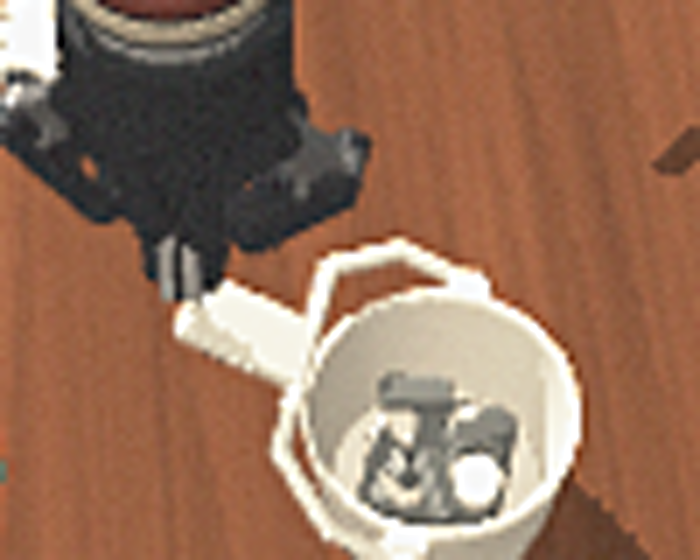

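The bail hasn't moved: the tip, which is narrower than I assumed (about 7 mm half-width), passed just outside and above the tab end at crop (200,300). I'll back off, go lower and retrace the arc closer in.

Call:
send_rows(targets=[{"tx": -0.013,"ty": 0.004,"tz": 0.002,"turn": 0,"claw": 0},{"tx": -0.025,"ty": 0.008,"tz": 0,"turn": 0,"claw": 0},{"tx": -0.025,"ty": 0.008,"tz": -0.02,"turn": 0,"claw": 0},{"tx": -0.022,"ty": 0.007,"tz": -0.034,"turn": 0,"claw": 0},{"tx": -0.016,"ty": 0.005,"tz": -0.034,"turn": 0,"claw": 0},{"tx": -0.012,"ty": 0.004,"tz": -0.034,"turn": 0,"claw": 0},{"tx": -0.009,"ty": 0.003,"tz": -0.03,"turn": 0,"claw": 0},{"tx": -0.0075,"ty": 0.0025,"tz": -0.026,"turn": 0,"claw": 0},{"tx": -0.0055,"ty": 0.002,"tz": -0.022,"turn": 0,"claw": 0},{"tx": -0.003,"ty": 0.001,"tz": -0.0175,"turn": 0,"claw": 0},{"tx": -0.0005,"ty": 0.0,"tz": -0.013,"turn": 0,"claw": 0},{"tx": 0.0025,"ty": -0.001,"tz": -0.0085,"turn": 0,"claw": 0}])

```text
t: 5.2
tcp_pos: [0.4619, -0.1739, 0.1015]
tcp_rot: [[0.313, 0.95, 0.001], [0.95, -0.313, -0.0], [-0.0, 0.001, -1.0]]
contact_force: [-0.6, -0.2, -0.3]
grip_width: 0.0001
grasp_force: 0.1
```

Run:
```python
from h import *
t=arm.camera("top");s=arm.camera("side");cv2.imwrite("pics/top4.png",t);cv2.imwrite("pics/side4.png",s)
S=arm.get_state();print(S["t"],S["tcp_pos"],S["contact_force"])
for f in("side2","side4"):
    im=cv2.imread(f"pics/{f}.png")[285:360,298:372];m=cv2.inRange(cv2.cvtColor(im,cv2.COLOR_BGR2HSV),(0,0,160),(180,60,255)); r,c=np.where(m); print(f,[(int(r0)+285,int(c[r==r0].min())+298) for r0 in sorted(set(r))][:32])
```

```text
5.3 [ 0.46258041 -0.17420554  0.10199816] [-0.07375303 -0.20794117  0.14379383]
side2 [(304, 336), (305, 332), (306, 328), (307, 326), (308, 308), (309, 308), (310, 307), (311, 307), (312, 306), (313, 306), (314, 306), (315, 305), (316, 306), (317, 305), (318, 306), (319, 308), (320, 310), (321, 312), (322, 315), (323, 317), (324, 319), (325, 321), (326, 321), (327, 320), (328, 320), (329, 320), (330, 320), (331, 319), (332, 319), (333, 319), (334, 319), (335, 319)]
side4 [(303, 338), (304, 332), (305, 331), (306, 330), (307, 304), (308, 304), (309, 304), (310, 304), (311, 304), (312, 313), (313, 308), (314, 313), (315, 315), (316, 316), (317, 318), (318, 319), (319, 320), (320, 322), (321, 323), (322, 325), (323, 325), (324, 324), (325, 324), (326, 324), (327, 324), (328, 324), (329, 324), (330, 324), (331, 324), (332, 324), (333, 324), (334, 324)]
```

The tab edge has shifted (row 318 went from col 306 to 319), so the bail is rising. I'll keep following the arc.

Call:
send_rows(targets=[{"tx": 0.004,"ty": -0.0015,"tz": 0.007,"turn": 0,"claw": 0},{"tx": 0.0075,"ty": -0.0025,"tz": 0.011,"turn": 0,"claw": 0},{"tx": 0.011,"ty": -0.0035,"tz": 0.014,"turn": 0,"claw": 0},{"tx": 0.015,"ty": -0.005,"tz": 0.018,"turn": 0,"claw": 0},{"tx": 0.0185,"ty": -0.006,"tz": 0.021,"turn": 0,"claw": 0},{"tx": 0.0225,"ty": -0.0075,"tz": 0.024,"turn": 0,"claw": 0},{"tx": 0.0265,"ty": -0.009,"tz": 0.0265,"turn": 0,"claw": 0},{"tx": 0.031,"ty": -0.01,"tz": 0.029,"turn": 0,"claw": 0},{"tx": 0.035,"ty": -0.0115,"tz": 0.031,"turn": 0,"claw": 0},{"tx": 0.04,"ty": -0.013,"tz": 0.0335,"turn": 0,"claw": 0},{"tx": 0.0445,"ty": -0.0145,"tz": 0.035,"turn": 0,"claw": 0},{"tx": 0.049,"ty": -0.016,"tz": 0.037,"turn": 0,"claw": 0}])

```text
t: 6.5
tcp_pos: [0.5108, -0.1897, 0.1379]
tcp_rot: [[0.313, 0.95, -0.0], [0.95, -0.313, 0.0], [0.0, -0.0, -1.0]]
contact_force: [-0.3, 0.3, -0.3]
grip_width: -0.0001
grasp_force: 0.1
```

Run:
```python
from h import *
t=arm.camera("top");s=arm.camera("side");cv2.imwrite("pics/top5.png",t);cv2.imwrite("pics/side5.png",s)
S=arm.get_state();print(S["t"],S["tcp_pos"],S["contact_force"],proj("side",S["tcp_pos"]))
cv2.imwrite("pics/c5.png",np.hstack([crop(t,370,200,66,80,6),crop(s,295,270,66,80,6)]))
```

```text
6.6 [ 0.51137419 -0.19007519  0.13831268] [ 0.21058262 -0.50794442  0.69414922] [327.35848931 307.34769886]
```

View pics/c5.png

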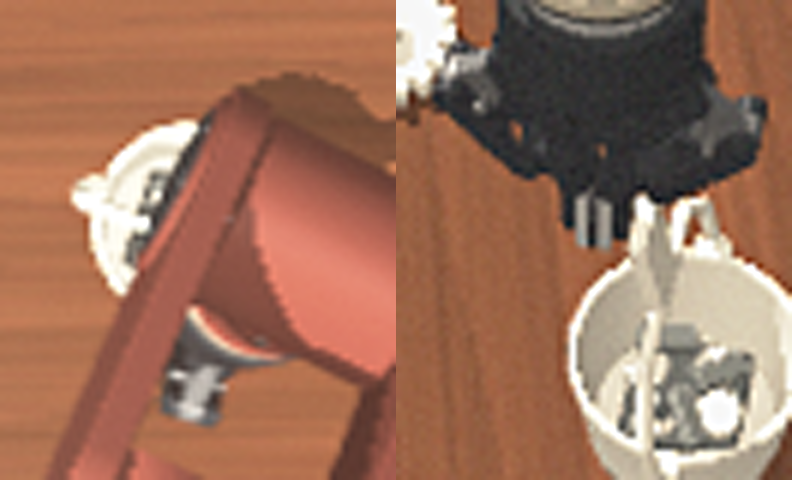

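The bail is now nearly upright; the tab's top is at about side (337,304), touching the finger. I'll compute the predicted positions by angle.

Run:
```python
from h import *
np.set_printoptions(precision=1,suppress=True)
s=cv2.imread("pics/side5.png")
y=-.33;R=np.array([[np.cos(y),-np.sin(y)],[np.sin(y),np.cos(y)]]);C=np.array([.545,-.204])
def W(x,yy,r,th):  # x offset normal to tab, yy along bar, r from pivot
    q=R@np.array([-r*np.sin(th)+x*np.cos(th),yy])+C; return [*q,.05+r*np.cos(th)+x*np.sin(th)]
for th in(0,.1,.2,.3): print(th,*[proj("side",W(x,yy,r,th)) for x,yy,r in((0,-.013,.103),(0,-.013,.06),(0,.038,.055),(0,-.038,.055),(0,-.058,0),(0,.058,0))])
m=cv2.inRange(cv2.cvtColor(s,cv2.COLOR_BGR2HSV),(0,0,150),(180,60,255))
for r in range(302,350,3): print(r,(np.where(m[r,315:370])[0]+315).tolist())
```

```text
0 [341.1 312.6] [340.6 322.1] [345.  305.5] [338.3 332.2] [335.9 350.6] [345.9 310.6]
0.1 [336.8 311.8] [338.2 321.7] [342.8 305.1] [336.  331.7] [335.9 350.6] [345.9 310.6]
0.2 [332.5 311.3] [335.7 321.3] [340.7 304.9] [333.8 331.4] [335.9 350.6] [345.9 310.6]
0.3 [328.3 311. ] [333.3 321.2] [338.5 304.7] [331.6 331.3] [335.9 350.6] [345.9 310.6]
302 []
305 [325, 326, 329, 335, 336, 337, 341, 342, 343, 346, 347]
308 [325, 326, 329, 335, 336, 337, 338, 339, 340, 341, 342, 347, 348]
311 [334, 335, 336, 337, 338, 339, 340, 341, 342, 343, 344, 345, 346, 347, 348, 349, 350]
314 [332, 333, 334, 335, 336, 337, 338, 339, 340, 341, 342, 343, 344, 345, 346, 347, 348, 349, 350, 351, 352, 353, 354]
317 [328, 329, 330, 331, 332, 333, 334, 335, 336, 337, 338, 339, 340, 341, 342, 343, 344, 345, 346, 347, 348, 349, 350, 351, 352, 353, 354, 355, 356, 357]
320 [326, 327, 328, 329, 330, 331, 332, 333, 334, 335, 336, 337, 338, 339, 340, 341, 342, 343, 344, 345, 346, 347, 348, 349, 350, 351, 352, 353, 354, 355, 356, 357, 358, 359, 360]
323 [325, 326, 327, 328, 329, 330, 331, 332, 333, 334, 335, 336, 337
[... 566 characters left out ...]
 355, 356, 357, 358, 359, 360, 361, 362]
335 [325, 326, 328, 329, 330, 331, 332, 335, 336, 337, 338, 340, 341, 347, 348, 349, 350, 351, 354, 355, 356, 357, 358, 359, 360, 361, 362]
338 [326, 327, 328, 329, 330, 331, 332, 335, 336, 337, 341, 342, 345, 346, 347, 348, 349, 350, 351, 352, 353, 354, 355, 356, 357, 358, 359, 360]
341 [327, 328, 329, 330, 331, 334, 335, 336, 337, 338, 339, 340, 342, 343, 346, 347, 348, 349, 350, 351, 353, 354, 355, 356, 357, 358, 359]
344 [328, 329, 330, 331, 332, 333, 334, 335, 336, 337, 351, 352, 353, 354, 355, 356, 357, 358]
347 [330, 331, 332, 333, 334, 335, 336, 337, 338, 339, 340, 341, 342, 343, 344, 345, 346, 347, 348, 349, 350, 351, 352, 353, 354, 355, 356]
```

Call:
send_rows(targets=[{"tx": 0.004,"ty": -0.0015,"tz": 0.001,"turn": 0,"claw": 0},{"tx": 0.008,"ty": -0.003,"tz": 0.002,"turn": 0,"claw": 0},{"tx": 0.012,"ty": -0.004,"tz": 0.003,"turn": 0,"claw": 0},{"tx": 0.015,"ty": -0.005,"tz": 0.003,"turn": 0,"claw": 0},{"tx": 0.015,"ty": -0.005,"tz": 0.003,"turn": 0,"claw": 0},{"tx": 0.01,"ty": -0.0035,"tz": 0.003,"turn": 0,"claw": 0},{"tx": -0.01,"ty": 0.0035,"tz": 0.003,"turn": 0,"claw": 0},{"tx": -0.04,"ty": 0.013,"tz": 0.003,"turn": 0,"claw": 0},{"tx": -0.07,"ty": 0.04,"tz": 0.03,"turn": 0,"claw": 0},{"tx": -0.1,"ty": 0.08,"tz": 0.06,"turn": 0,"claw": 0},{"tx": -0.1,"ty": 0.1,"tz": 0.09,"turn": 0,"claw": 0},{"tx": -0.1,"ty": 0.1,"tz": 0.09,"turn": 0,"claw": 0}])

```text
t: 7.8
tcp_pos: [0.4118, -0.0883, 0.2325]
tcp_rot: [[0.31, 0.951, 0.009], [0.951, -0.31, -0.002], [0.0, 0.009, -1.0]]
contact_force: [0.5, -0.2, 0.8]
grip_width: -0.0003
grasp_force: 0.0
```

Run:
```python
from h import *
t=arm.camera("top");s=arm.camera("side");cv2.imwrite("pics/top6.png",t);cv2.imwrite("pics/side6.png",s)
S=arm.get_state();print(S["t"],S["tcp_pos"],S["contact_force"])
cv2.imwrite("pics/c6.png",np.hstack([crop(t,375,208,50,66,8),crop(s,310,290,50,66,8)]))
```

```text
7.9 [ 0.41060158 -0.08946576  0.22883524] [-0.02928743 -0.20466202 -0.15624472]
```

View pics/c6.png

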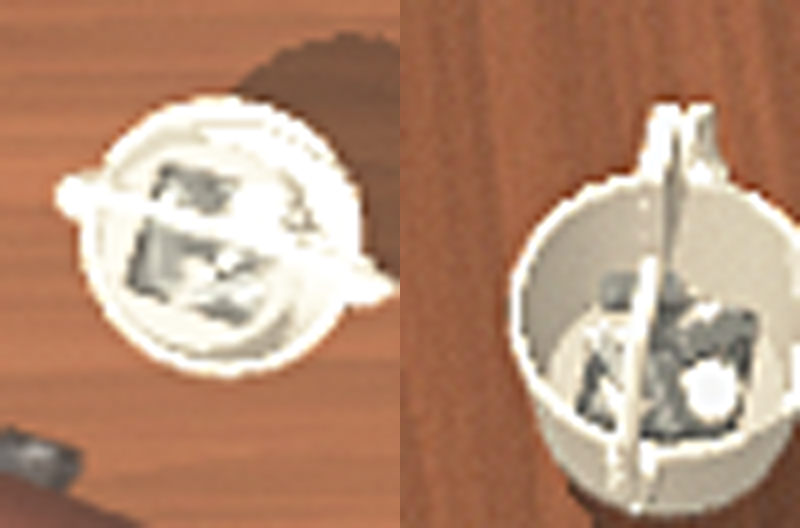

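The bail now stands upright over the pail: in the side view its leg runs (339,351) to (341,322) and the tab top is at (343,303). In the top view the pivots are at (384.4,232.4) and (422.3,244.3).

Run:
```python
from h import *
np.set_printoptions(precision=4,suppress=True)
a,b=onz("top",(384.4,232.4),.05),onz("top",(422.3,244.3),.05)
print("piv",a,b,(a+b)/2,np.arctan2(*(a-b)[[1,0]])-np.pi/2,np.linalg.norm(a-b))
print("near piv tri",tri((422.3,244.3),(339,351.3)), "rim",onz("top",(402.6,237.4),.058))
for n in("top6","top0"):
    im=cv2.imread(f"pics/{n}.png"); m=cv2.inRange(cv2.cvtColor(im,cv2.COLOR_BGR2HSV),(0,0,165),(180,60,255)); m[:,:374]=0;m[:,432:]=0;m[:214]=0;m[270:]=0
    c=max(cv2.findContours(m,0,1)[0],key=cv2.contourArea)[:,0]
    # top half of rim arc only
    q=c[(c[:,1]<229)&(c[:,0]>388)].astype(float); q2=np.c_[2*q,np.ones(len(q))]; s=np.linalg.lstsq(q2,(q**2).sum(1),rcond=None)[0]; print(n,s[:2],np.sqrt(s[2]+s[:2]@s[:2]),onz("top",s[:2],.058))
for n in("side6","side0"):
    im=cv2.imread(f"pics/{n}.png"); m=cv2.inRange(cv2.cvtColor(im,cv2.COLOR_BGR2HSV),(0,0,130),(180,60,255))
    print(n,[(r,[int(v)+300 for v in np.where(m[r,300:370])[0][[0,-1]]]) for r in (326,332,338,344,350)])
# tab top in top view: predicted
for th in(-.1,0,.1):
    y=-.31;x=np.array([np.cos(y),np.sin(y),0]);yy=np.array([-np.sin(y),np.cos(y),0]);P=np.array([.545,-.204,.05])+.103*(-np.sin(th)*x+np.array([0,0,np.cos(th)]))
    print(th,proj("top",P+.013*yy),proj("top",P-.013*yy),proj("side",P+.013*yy),proj("side",P-.013*yy))
```

```text
piv [ 0.5619 -0.1501  0.05  ] [ 0.5257 -0.2598  0.05  ] [ 0.5438 -0.205   0.05  ] -0.3182542358151206 0.1154692053105162
near piv tri [ 0.5297 -0.2604  0.048 ] rim [ 0.546  -0.2017  0.058 ]
top6 [402.0759 237.1665] 16.984055187580317 [ 0.5467 -0.2002  0.058 ]
top0 [402.0359 238.0332] 17.041570435540013 [ 0.5442 -0.2     0.058 ]
side6 [(326, [324, 362]), (332, [324, 362]), (338, [326, 360]), (344, [328, 358]), (350, [332, 353])]
side0 [(326, [321, 361]), (332, [318, 362]), (338, [321, 359]), (344, [325, 357]), (350, [332, 352])]
-0.1 [405.0867 230.3236] [414.2035 233.1024] [347.6759 304.2296] [345.5757 313.542 ]
0 [404.0527 233.8956] [413.1766 236.6773] [343.3854 303.3054] [341.2275 312.5975]
0.1 [402.961 237.5  ] [412.0859 240.283 ] [339.0909 302.6205] [336.8769 311.8892]
```

Call:
send_rows(targets=[{"tx": 0.015,"ty": -0.012,"tz": 0.002,"turn": 0,"claw": 0.055},{"tx": 0.045,"ty": -0.038,"tz": 0.005,"turn": 0,"claw": 0.055},{"tx": 0.075,"ty": -0.063,"tz": 0.005,"turn": 0,"claw": 0.055},{"tx": 0.105,"ty": -0.088,"tz": 0.005,"turn": 0,"claw": 0.055},{"tx": 0.125,"ty": -0.106,"tz": 0.005,"turn": 0,"claw": 0.055},{"tx": 0.135,"ty": -0.113,"tz": 0.002,"turn": 0,"claw": 0.055},{"tx": 0.135,"ty": -0.113,"tz": -0.02,"turn": 0,"claw": 0.055},{"tx": 0.135,"ty": -0.113,"tz": -0.05,"turn": 0,"claw": 0.055},{"tx": 0.135,"ty": -0.113,"tz": -0.05,"turn": 0,"claw": 0.055}])

```text
t: 8.8
tcp_pos: [0.5407, -0.2005, 0.1711]
tcp_rot: [[0.313, 0.95, -0.012], [0.95, -0.313, 0.006], [0.002, -0.013, -1.0]]
contact_force: [-0.7, 1.2, -1.1]
grip_width: 0.0549
grasp_force: 0.0
```

Run:
```python
from h import *
s=arm.camera("side");cv2.imwrite("pics/side7.png",s)
S=arm.get_state();print(S["t"],S["tcp_pos"],S["contact_force"],S["grip_width"])
cv2.imwrite("pics/c7.png",crop(s,290,250,90,110,5))
```

```text
8.85 [ 0.54225378 -0.20117622  0.17377933] [ 0.23819405 -1.09234076  0.41332392] 0.055051197026052746
```

View pics/c7.png

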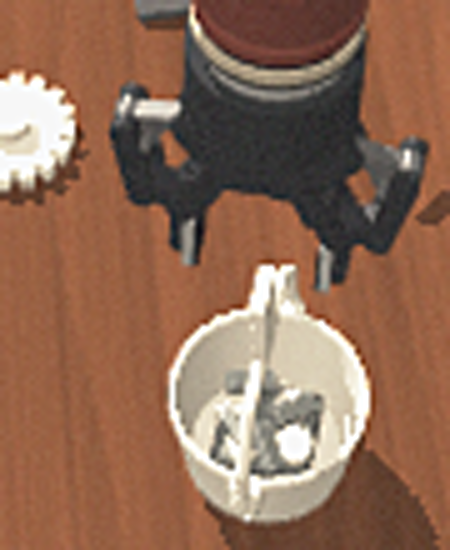

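The open fingers straddle the tab: inner faces at crop x 197 and 315, tab top near (262,285). Descending, then I'll close.

Call:
send_rows(targets=[{"tx": 0,"ty": 0,"tz": -0.015,"turn": 0,"claw": 0.055},{"tx": 0,"ty": 0,"tz": -0.035,"turn": 0,"claw": 0.055},{"tx": 0,"ty": 0,"tz": -0.05,"turn": 0,"claw": 0.055},{"tx": 0,"ty": 0,"tz": -0.058,"turn": 0,"claw": 0.055},{"tx": 0,"ty": 0,"tz": -0.058,"turn": 0,"claw": 0.04},{"tx": 0,"ty": 0,"tz": -0.058,"turn": 0,"claw": 0.03},{"tx": 0,"ty": 0,"tz": -0.058,"turn": 0,"claw": 0.02}])

```text
t: 9.55
tcp_pos: [0.5463, -0.203, 0.121]
tcp_rot: [[0.313, 0.95, 0.002], [0.95, -0.313, -0.001], [-0.0, 0.002, -1.0]]
contact_force: [0.8, 0.2, 0.2]
grip_width: 0.0205
grasp_force: 0.0
```

Call:
send_rows(squeeze=40, targets=[{"tx": 0,"ty": 0,"tz": 0,"turn": 0,"claw": 0.015},{"tx": 0,"ty": 0,"tz": 0,"turn": 0,"claw": 0.01},{"tx": 0,"ty": 0,"tz": 0,"turn": 0,"claw": 0.0},{"tx": 0,"ty": 0,"tz": 0,"turn": 0,"claw": 0.0},{"tx": 0,"ty": 0,"tz": 0,"turn": 0,"claw": 0.0},{"tx": 0,"ty": 0,"tz": 0,"turn": 0,"claw": 0.0}])

```text
t: 10.15
tcp_pos: [0.5462, -0.2031, 0.1206]
tcp_rot: [[0.313, 0.95, 0.002], [0.95, -0.313, -0.001], [-0.0, 0.002, -1.0]]
contact_force: [1.5, -0.2, 2.1]
grip_width: 0.0073
grasp_force: 39.7
```

Grip is holding at 7.3 mm width. Lift gently.

Call:
send_rows(targets=[{"tx": 0,"ty": 0,"tz": 0.003,"turn": 0,"claw": 0},{"tx": 0,"ty": 0,"tz": 0.006,"turn": 0,"claw": 0},{"tx": 0,"ty": 0,"tz": 0.01,"turn": 0,"claw": 0},{"tx": 0,"ty": 0,"tz": 0.018,"turn": 0,"claw": 0},{"tx": 0,"ty": 0,"tz": 0.03,"turn": 0,"claw": 0},{"tx": 0,"ty": 0,"tz": 0.045,"turn": 0,"claw": 0},{"tx": 0,"ty": 0,"tz": 0.062,"turn": 0,"claw": 0},{"tx": 0,"ty": 0,"tz": 0.08,"turn": 0,"claw": 0},{"tx": 0,"ty": 0,"tz": 0.097,"turn": 0,"claw": 0},{"tx": 0,"ty": 0,"tz": 0.11,"turn": 0,"claw": 0},{"tx": 0,"ty": 0,"tz": 0.12,"turn": 0,"claw": 0},{"tx": 0,"ty": 0,"tz": 0.12,"turn": 0,"claw": 0}])

```text
t: 11.35
tcp_pos: [0.5466, -0.2032, 0.2424]
tcp_rot: [[0.313, 0.95, 0.004], [0.95, -0.313, -0.002], [-0.001, 0.004, -1.0]]
contact_force: [0.2, -0.9, -3.4]
grip_width: 0.0076
grasp_force: 39.0
```

Call:
send_rows(targets=[{"tx": -0.001,"ty": 0.004,"tz": 0,"turn": 0.02,"claw": 0},{"tx": -0.004,"ty": 0.014,"tz": 0,"turn": 0.05,"claw": 0},{"tx": -0.009,"ty": 0.03,"tz": 0,"turn": 0.09,"claw": 0},{"tx": -0.016,"ty": 0.052,"tz": 0,"turn": 0.13,"claw": 0},{"tx": -0.024,"ty": 0.078,"tz": 0,"turn": 0.17,"claw": 0},{"tx": -0.032,"ty": 0.106,"tz": 0,"turn": 0.21,"claw": 0},{"tx": -0.04,"ty": 0.134,"tz": 0,"turn": 0.25,"claw": 0},{"tx": -0.048,"ty": 0.162,"tz": 0,"turn": 0.29,"claw": 0},{"tx": -0.055,"ty": 0.19,"tz": 0,"turn": 0.33,"claw": 0},{"tx": -0.061,"ty": 0.218,"tz": 0,"turn": 0.36,"claw": 0},{"tx": -0.065,"ty": 0.246,"tz": 0,"turn": 0.385,"claw": 0},{"tx": -0.067,"ty": 0.272,"tz": 0,"turn": 0.394,"claw": 0}])

```text
t: 12.55
tcp_pos: [0.4764, 0.0717, 0.239]
tcp_rot: [[-0.079, 0.997, -0.002], [0.997, 0.079, 0.001], [0.001, -0.002, -1.0]]
contact_force: [0.6, -0.6, -1.9]
grip_width: 0.0074
grasp_force: 39.0
```

Call:
send_rows(targets=[{"tx": 0,"ty": 0.022,"tz": 0,"turn": 0,"claw": 0},{"tx": 0,"ty": 0.04,"tz": 0,"turn": 0,"claw": 0},{"tx": 0,"ty": 0.053,"tz": 0,"turn": 0,"claw": 0},{"tx": 0,"ty": 0.061,"tz": 0,"turn": 0,"claw": 0},{"tx": 0,"ty": 0.065,"tz": 0,"turn": 0,"claw": 0},{"tx": 0,"ty": 0.066,"tz": 0,"turn": 0,"claw": 0},{"tx": 0,"ty": 0.066,"tz": 0,"turn": 0,"claw": 0},{"tx": 0,"ty": 0.066,"tz": 0,"turn": 0,"claw": 0},{"tx": 0,"ty": 0.066,"tz": 0,"turn": 0,"claw": 0}])

```text
t: 13.45
tcp_pos: [0.4785, 0.1348, 0.2398]
tcp_rot: [[-0.075, 0.997, -0.0], [0.997, 0.075, -0.0], [-0.0, -0.0, -1.0]]
contact_force: [0.2, -0.9, -2.6]
grip_width: 0.0076
grasp_force: 39.0
```

Run:
```python
from h import *
t=arm.camera("top");s=arm.camera("side");cv2.imwrite("pics/side8.png",s);cv2.imwrite("pics/top8.png",t)
S=arm.get_state();print(S["t"],S["tcp_pos"],S["tcp_rot"],S["contact_force"],S["grip_width"],S["grasp_force"])
cv2.imwrite("pics/c8.png",np.hstack([crop(s,270,140,110,120,5),crop(t,250,190,50,120,5)]))
```

```text
13.55 [0.47847885 0.13497937 0.23978979] [[-7.51864403e-02  9.97169492e-01 -5.64138472e-05]
 [ 9.97169493e-01  7.51864376e-02 -4.81650684e-05]
 [-4.37871806e-05 -5.98755275e-05 -9.99999997e-01]] [-0.37415555  0.13641153 -2.63735773] 0.0074595724891609256 39.040287137031555
```

View pics/c8.png

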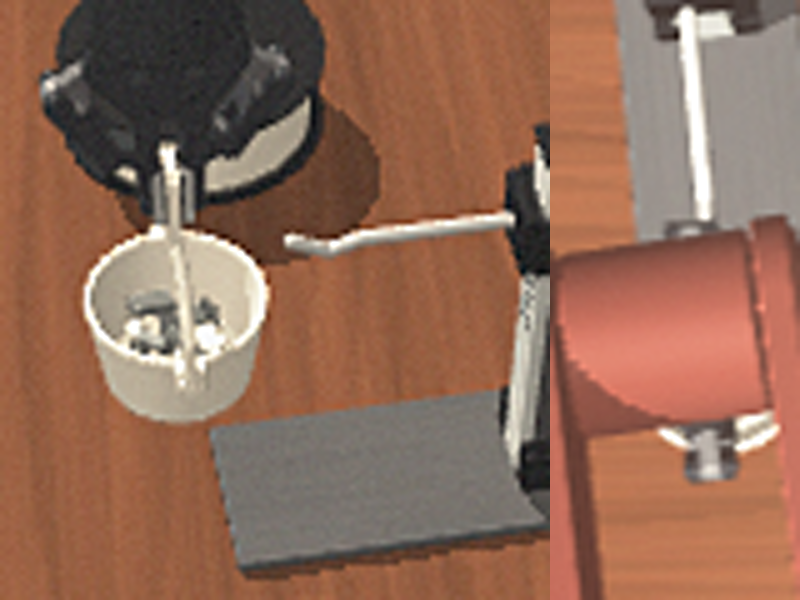

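The pail hangs upright from the gripper beside the hook: tip at side (327.6,188), saddle at (334.4,190). Weight reads about 2.6 N, so I expect about 31 mm of sink. Locating the saddle next.

Run:
```python
from h import *
np.set_printoptions(precision=4,suppress=True)
# rod plane from top view: through tip (.538,.140) yaw .0785
n=np.array([-np.sin(.0785),np.cos(.0785),0]);p0=np.array([.538,.140,0])
def pl(p):
    o,d=ray("side",p);return o+d*(n@(p0-o))/(n@d)
for p in((327.4,187.6),(327.6,188),(334.4,189.2),(334.4,190),(337,189.2),(372.3,184.3)):print(p,pl(p),onz("side",p,.204))
for P in([.5585,.1415,.204],[.5384,.140,.212],[.661,.1496,.206]):print(proj("side",P),proj("top",P))
t=cv2.imread("pics/top8.png");h=cv2.cvtColor(t,cv2.COLOR_BGR2HSV);m=cv2.inRange(h,(0,0,165),(180,60,255))
for r in(196,202,208,214,220,226,230):print(r,np.where(m[r,265:300])[0]+265, onz("top",(np.mean(np.where(m[r,265:300])[0])+265,r),.206))
```

```text
(327.4, 187.6) [0.5429 0.1404 0.2085] [0.5434 0.1449 0.204 ]
(327.6, 188) [0.5434 0.1404 0.2069] [0.5438 0.1434 0.204 ]
(334.4, 189.2) [0.5621 0.1419 0.1993] [0.5615 0.1372 0.204 ]
(334.4, 190) [0.5621 0.1419 0.1963] [0.5612 0.1341 0.204 ]
(337, 189.2) [0.5692 0.1425 0.1981] [0.5685 0.1365 0.204 ]
(372.3, 184.3) [0.6666 0.1501 0.2007] [0.6658 0.1467 0.204 ]
[333.1212 188.1412] [280.7334 230.3861]
[325.7508 186.8559] [281.1648 237.7677]
[370.4255 183.1414] [277.3108 191.7597]
196 [276 277 278 279 280 281 282 283 284 285 286] [0.6496 0.1399 0.206 ]
202 [276 277 278 279] [0.6337 0.1493 0.206 ]
208 [277 278 279 280] [0.6177 0.1468 0.206 ]
214 [277 278 279 280] [0.6018 0.1469 0.206 ]
220 [278 279 280 281] [0.5859 0.1444 0.206 ]
226 [279 280 281 282] [0.5699 0.1419 0.206 ]
230 [279 280 281 282] [0.5594 0.142  0.206 ]
```

Call:
send_rows(targets=[{"tx": 0.003,"ty": 0,"tz": 0,"turn": 0,"claw": 0},{"tx": 0.009,"ty": 0.0005,"tz": 0,"turn": 0,"claw": 0},{"tx": 0.017,"ty": 0.001,"tz": 0,"turn": 0,"claw": 0},{"tx": 0.026,"ty": 0.002,"tz": 0,"turn": 0,"claw": 0},{"tx": 0.036,"ty": 0.003,"tz": 0,"turn": 0,"claw": 0},{"tx": 0.046,"ty": 0.0035,"tz": 0,"turn": 0,"claw": 0},{"tx": 0.056,"ty": 0.0045,"tz": 0,"turn": 0,"claw": 0},{"tx": 0.065,"ty": 0.005,"tz": 0,"turn": 0,"claw": 0},{"tx": 0.073,"ty": 0.006,"tz": 0,"turn": 0,"claw": 0},{"tx": 0.079,"ty": 0.006,"tz": 0,"turn": 0,"claw": 0},{"tx": 0.0815,"ty": 0.0065,"tz": 0,"turn": 0,"claw": 0},{"tx": 0.0815,"ty": 0.0065,"tz": 0,"turn": 0,"claw": 0}])

```text
t: 14.75
tcp_pos: [0.5601, 0.1419, 0.2397]
tcp_rot: [[-0.076, 0.997, -0.0], [0.997, 0.076, 0.0], [0.0, -0.0, -1.0]]
contact_force: [0.8, 0.1, -0.9]
grip_width: 0.0074
grasp_force: 39.0
```

```bash
cat > st.py <<'E'
from h import *
np.set_printoptions(precision=3,suppress=True)
def look(tag):
    F=[]
    for i in range(4):
        s=arm.camera("side");S=arm.get_state();F.append(S["contact_force"])
    cv2.imwrite(f"pics/{tag}.png",s);m=cv2.inRange(cv2.cvtColor(s,cv2.COLOR_BGR2HSV),(0,0,130),(180,60,255))
    rod=[]
    for c in range(355,370,2):
        r=np.where(m[170:225,c])[0]; rod.append((c,(r.min()+170,r.max()+170) if len(r) else None))
    print(S["t"],S["tcp_pos"],np.mean(F,0),S["moment"],S["grip_width"],S["grasp_force"]); print("rod rows",[(c,*map(int,v)) for c,v in rod if v])
E
python3 -c "
from st import *
m=cv2.inRange(cv2.cvtColor(cv2.imread('pics/side8.png'),cv2.COLOR_BGR2HSV),(0,0,130),(180,60,255));print([(c,(np.where(m[170:225,c])[0]+170).tolist()) for c in range(355,370,2)])
look('s9')"
```

```text
[(355, [185, 186]), (357, [184, 185, 186]), (359, [184, 185, 186]), (361, [184, 185]), (363, [184, 185]), (365, [183, 184, 185]), (367, [183, 184, 185]), (369, [183, 184, 185])]
14.95 [0.56  0.142 0.24 ] [-0.116 -0.088 -1.792] [0.017 0.033 0.022] 0.007130599273180102 39.039968848228455
rod rows [(355, 185, 186), (357, 184, 186), (359, 184, 186), (361, 184, 185), (363, 184, 185), (365, 183, 185), (367, 183, 185), (369, 183, 184)]
```

Call:
send_rows(targets=[{"tx": 0,"ty": 0,"tz": -0.002,"turn": 0,"claw": 0},{"tx": 0,"ty": 0,"tz": -0.006,"turn": 0,"claw": 0},{"tx": 0,"ty": 0,"tz": -0.01,"turn": 0,"claw": 0},{"tx": 0,"ty": 0,"tz": -0.013,"turn": 0,"claw": 0},{"tx": 0,"ty": 0,"tz": -0.015,"turn": 0,"claw": 0},{"tx": 0,"ty": 0,"tz": -0.017,"turn": 0,"claw": 0},{"tx": 0,"ty": 0,"tz": -0.019,"turn": 0,"claw": 0},{"tx": 0,"ty": 0,"tz": -0.021,"turn": 0,"claw": 0},{"tx": 0,"ty": 0,"tz": -0.023,"turn": 0,"claw": 0},{"tx": 0,"ty": 0,"tz": -0.025,"turn": 0,"claw": 0},{"tx": 0,"ty": 0,"tz": -0.027,"turn": 0,"claw": 0},{"tx": 0,"ty": 0,"tz": -0.027,"turn": 0,"claw": 0}])

```text
t: 16.15
tcp_pos: [0.56, 0.1419, 0.2126]
tcp_rot: [[-0.076, 0.997, 0.0], [0.997, 0.076, 0.0], [0.0, 0.0, -1.0]]
contact_force: [1.0, 0.6, -0.3]
grip_width: 0.0073
grasp_force: 39.1
```

```bash
python3 -c "
from st import *
look('s10')"
```

```text
16.35 [0.56  0.142 0.213] [ 0.368  0.166 -1.356] [0.002 0.049 0.034] 0.0072184739077766485 39.100624322891235
rod rows [(355, 188, 189), (357, 188, 189), (359, 187, 189), (361, 187, 188), (363, 187, 188), (365, 187, 188), (367, 186, 188), (369, 186, 220)]
```

The rod has dropped 3 px (about 10 mm), so the bar is on the hook. Continue slowly.

Call:
send_rows(targets=[{"tx": 0,"ty": 0,"tz": -0.001,"turn": 0,"claw": 0},{"tx": 0,"ty": 0,"tz": -0.002,"turn": 0,"claw": 0},{"tx": 0,"ty": 0,"tz": -0.003,"turn": 0,"claw": 0},{"tx": 0,"ty": 0,"tz": -0.004,"turn": 0,"claw": 0},{"tx": 0,"ty": 0,"tz": -0.005,"turn": 0,"claw": 0},{"tx": 0,"ty": 0,"tz": -0.006,"turn": 0,"claw": 0},{"tx": 0,"ty": 0,"tz": -0.007,"turn": 0,"claw": 0},{"tx": 0,"ty": 0,"tz": -0.008,"turn": 0,"claw": 0},{"tx": 0,"ty": 0,"tz": -0.009,"turn": 0,"claw": 0},{"tx": 0,"ty": 0,"tz": -0.01,"turn": 0,"claw": 0},{"tx": 0,"ty": 0,"tz": -0.01,"turn": 0,"claw": 0}])

```text
t: 17.45
tcp_pos: [0.56, 0.1419, 0.2027]
tcp_rot: [[-0.076, 0.997, 0.0], [0.997, 0.076, 0.0], [0.0, 0.0, -1.0]]
contact_force: [1.1, -0.4, -0.7]
grip_width: 0.0077
grasp_force: 39.2
```

```bash
python3 -c "
from st import *
look('s11');look('s12')"
```

```text
17.65 [0.56  0.142 0.203] [ 0.641  0.398 -0.435] [ 0.028 -0.117  0.019] 0.0073371229568395535 39.206423163414
rod rows [(355, 190, 192), (357, 190, 192), (359, 190, 191), (361, 190, 191), (363, 189, 191), (365, 189, 190), (367, 189, 224), (369, 189, 190)]
17.85 [0.56  0.142 0.203] [ 0.397 -0.125 -0.233] [-0.065 -0.146 -0.012] 0.007419167422527185 39.213902950286865
rod rows [(355, 190, 192), (357, 190, 192), (359, 190, 191), (361, 190, 191), (363, 189, 191), (365, 189, 191), (367, 189, 190), (369, 189, 220)]
```

Call:
send_rows(targets=[{"tx": 0,"ty": 0,"tz": -0.001,"turn": 0,"claw": 0},{"tx": 0,"ty": 0,"tz": -0.002,"turn": 0,"claw": 0},{"tx": 0,"ty": 0,"tz": -0.003,"turn": 0,"claw": 0},{"tx": 0,"ty": 0,"tz": -0.004,"turn": 0,"claw": 0},{"tx": 0,"ty": 0,"tz": -0.004,"turn": 0,"claw": 0}])

```text
t: 18.35
tcp_pos: [0.56, 0.1419, 0.1987]
tcp_rot: [[-0.076, 0.997, 0.0], [0.997, 0.076, 0.0], [0.0, 0.0, -1.0]]
contact_force: [0.8, 0.8, 0.2]
grip_width: 0.0072
grasp_force: 39.2
```

```bash
cat > f.py <<'E'
from st import *
F=[]
for i in range(32):
    arm.camera("side");F.append(arm.get_state()["contact_force"])
F=np.array(F);print(F.mean(0),F.std(0)/32**.5,np.mean(F[:16],0),np.mean(F[16:],0));look("s13")
E
python3 f.py
```

```text
[ 1.254  0.031 -0.122] [0.084 0.091 0.066] [ 1.159 -0.101 -0.045] [ 1.35   0.162 -0.198]
20.15 [0.56  0.142 0.199] [ 1.463  0.059 -0.022] [ 0.033 -0.278 -0.031] 0.007390450614521184 39.274502992630005
rod rows [(355, 191, 193), (357, 191, 193), (359, 191, 192), (361, 191, 192), (363, 190, 192), (365, 190, 192), (367, 190, 191), (369, 190, 221)]
```

Nearly all of the weight is carried, but Fx = +1.25 N says the bar sits on the tip-side slope. I'll ease it +x toward the saddle.

Call:
send_rows(targets=[{"tx": 0.0005,"ty": 0,"tz": 0,"turn": 0,"claw": 0},{"tx": 0.001,"ty": 0,"tz": 0,"turn": 0,"claw": 0},{"tx": 0.0015,"ty": 0,"tz": 0,"turn": 0,"claw": 0},{"tx": 0.002,"ty": 0,"tz": 0,"turn": 0,"claw": 0},{"tx": 0.002,"ty": 0,"tz": 0,"turn": 0,"claw": 0}])

```text
t: 20.65
tcp_pos: [0.5618, 0.1418, 0.1986]
tcp_rot: [[-0.076, 0.997, -0.0], [0.997, 0.076, -0.0], [-0.0, -0.001, -1.0]]
contact_force: [-0.2, -0.8, 0.1]
grip_width: 0.0077
grasp_force: 39.4
```

```bash
sed -i 's/range(32)/range(16)/;s/32\*\*/16**/;s/F\[:16\]/F[:8]/;s/F\[16:\]/F[8:]/' f.py; python3 f.py
```

```text
[-0.527 -0.122  0.073] [0.15  0.111 0.132] [-0.562  0.1    0.181] [-0.493 -0.343 -0.035]
21.65 [0.562 0.142 0.199] [-0.468  0.017 -0.173] [0.008 0.139 0.018] 0.0078002267796867435 39.36769902706146
rod rows [(355, 191, 193), (357, 191, 192), (359, 191, 192), (361, 190, 192), (363, 190, 192), (365, 190, 192), (367, 190, 191), (369, 189, 191)]
```

Fz is now about 0, so the scale carries it all. I'll ease back half a millimetre, then open gradually.

Call:
send_rows(squeeze=20, targets=[{"tx": -0.0003,"ty": 0,"tz": 0,"turn": 0,"claw": 0},{"tx": -0.0006,"ty": 0,"tz": 0,"turn": 0,"claw": 0},{"tx": -0.0006,"ty": 0,"tz": 0,"turn": 0,"claw": 0},{"tx": -0.0006,"ty": 0,"tz": 0,"turn": 0,"claw": 0}])

```text
t: 22.05
tcp_pos: [0.5617, 0.1418, 0.199]
tcp_rot: [[-0.076, 0.997, 0.001], [0.997, 0.076, 0.0], [-0.0, 0.001, -1.0]]
contact_force: [0.8, 0.1, 0.2]
grip_width: 0.0075
grasp_force: 39.3
```

```bash
python3 f.py
```

```text
[ 1.628 -0.47  -0.126] [0.147 0.104 0.146] [ 1.318 -0.436  0.056] [ 1.938 -0.505 -0.308]
23.05 [0.562 0.142 0.199] [ 2.34  -0.415 -0.093] [-0.109 -0.478  0.015] 0.007338640418144038 39.278268814086914
rod rows [(355, 191, 193), (357, 191, 192), (359, 191, 192), (361, 190, 192), (363, 190, 192), (365, 190, 191), (367, 190, 191), (369, 189, 191)]
```

Call:
send_rows(squeeze=20, targets=[{"tx": 0.0003,"ty": 0,"tz": 0,"turn": 0,"claw": 0},{"tx": 0.0005,"ty": 0,"tz": 0,"turn": 0,"claw": 0.0},{"tx": 0.0005,"ty": 0,"tz": 0,"turn": 0,"claw": 0.0},{"tx": 0.0005,"ty": 0,"tz": 0,"turn": 0,"claw": 0.0}])

```text
t: 23.45
tcp_pos: [0.5616, 0.1419, 0.1987]
tcp_rot: [[-0.076, 0.997, -0.0], [0.997, 0.076, -0.0], [0.0, -0.0, -1.0]]
contact_force: [0.8, -1.0, -0.2]
grip_width: 0.0076
grasp_force: 39.4
```

```bash
python3 f.py
```

```text
[ 1.414 -0.161 -0.134] [0.122 0.119 0.145] [ 1.556  0.055 -0.018] [ 1.272 -0.377 -0.25 ]
24.45 [0.562 0.142 0.199] [ 1.331 -0.371 -0.182] [-0.049 -0.17   0.075] 0.007508583016401633 39.36292290687561
rod rows [(355, 191, 193), (357, 191, 192), (359, 191, 192), (361, 190, 192), (363, 190, 192), (365, 190, 191), (367, 190, 191), (369, 189, 218)]
```

Call:
send_rows(targets=[{"tx": 0.0004,"ty": 0,"tz": -0.0005,"turn": 0,"claw": 0},{"tx": 0.0008,"ty": 0,"tz": -0.001,"turn": 0,"claw": 0.0},{"tx": 0.0008,"ty": 0,"tz": -0.001,"turn": 0,"claw": 0.0}])

```text
t: 24.75
tcp_pos: [0.562, 0.1419, 0.1973]
tcp_rot: [[-0.076, 0.997, -0.002], [0.997, 0.076, -0.0], [0.0, -0.002, -1.0]]
contact_force: [-1.0, -0.0, 0.0]
grip_width: 0.0071
grasp_force: 39.4
```

```bash
python3 f.py
```

```text
[-1.572  0.034 -0.192] [0.18  0.138 0.129] [-1.214  0.152 -0.073] [-1.93  -0.084 -0.311]
25.75 [0.562 0.142 0.198] [-2.185 -0.051  0.004] [-0.043  0.38   0.065] 0.007291438980643077 39.37815070152283
rod rows [(355, 191, 193), (357, 191, 193), (359, 191, 193), (361, 191, 192), (363, 190, 192), (365, 190, 192), (367, 190, 192), (369, 190, 220)]
```

Call:
send_rows(squeeze=20, targets=[{"tx": -0.0004,"ty": 0,"tz": -0.0005,"turn": 0,"claw": 0},{"tx": -0.0004,"ty": 0,"tz": -0.0005,"turn": 0,"claw": 0.004},{"tx": -0.0004,"ty": 0,"tz": -0.0005,"turn": 0,"claw": 0.007},{"tx": -0.0004,"ty": 0,"tz": -0.0005,"turn": 0,"claw": 0.008},{"tx": -0.0004,"ty": 0,"tz": -0.0005,"turn": 0,"claw": 0.009},{"tx": -0.0004,"ty": 0,"tz": -0.0005,"turn": 0,"claw": 0.01},{"tx": -0.0004,"ty": 0,"tz": -0.0005,"turn": 0,"claw": 0.012},{"tx": -0.0004,"ty": 0,"tz": -0.0005,"turn": 0,"claw": 0.014}])

```text
t: 26.55
tcp_pos: [0.5625, 0.1419, 0.1975]
tcp_rot: [[-0.076, 0.997, 0.001], [0.997, 0.076, 0.0], [0.0, 0.001, -1.0]]
contact_force: [0.5, 0.2, -0.4]
grip_width: 0.0141
grasp_force: 0.0
```

```bash
sed -i 's/range(16)/range(8)/;s/s13/s14/' f.py; python3 f.py
```

```text
[ 0.102  0.134 -0.095] [0.131 0.087 0.087] [ 0.102  0.134 -0.095] [nan nan nan]
27.15 [0.562 0.142 0.197] [0.043 0.479 0.306] [ 0.005 -0.017  0.005] 0.014055682230315397 0.0
rod rows [(355, 191, 193), (357, 191, 193), (359, 191, 192), (361, 191, 192), (363, 190, 192), (365, 190, 192), (367, 190, 191), (369, 190, 220)]
  return _methods._mean(a, axis=axis, dtype=dtype,
  ret = um.true_divide(
```

Released; the hook stayed where it was and the forces are zero. I'll open further, rise straight up, then retreat.

Call:
send_rows(targets=[{"tx": 0,"ty": 0,"tz": 0,"turn": 0,"claw": 0.025},{"tx": 0,"ty": 0,"tz": 0,"turn": 0,"claw": 0.035},{"tx": 0,"ty": 0,"tz": 0,"turn": 0,"claw": 0.04},{"tx": 0,"ty": 0,"tz": 0.005,"turn": 0,"claw": 0.04},{"tx": 0,"ty": 0,"tz": 0.015,"turn": 0,"claw": 0.04},{"tx": 0,"ty": 0,"tz": 0.03,"turn": 0,"claw": 0.04},{"tx": 0,"ty": 0,"tz": 0.05,"turn": 0,"claw": 0.04},{"tx": 0,"ty": 0,"tz": 0.075,"turn": 0,"claw": 0.04},{"tx": 0,"ty": 0,"tz": 0.1,"turn": 0,"claw": 0.04},{"tx": -0.03,"ty": 0,"tz": 0.12,"turn": 0,"claw": 0.04},{"tx": -0.07,"ty": 0,"tz": 0.12,"turn": 0,"claw": 0.04},{"tx": -0.11,"ty": 0,"tz": 0.12,"turn": 0,"claw": 0.04}])

```text
t: 28.35
tcp_pos: [0.4522, 0.1419, 0.3203]
tcp_rot: [[-0.076, 0.997, 0.004], [0.997, 0.076, 0.001], [0.0, 0.004, -1.0]]
contact_force: [-0.1, 0.5, 0.5]
grip_width: 0.0395
grasp_force: 0.0
```

Call:
send_rows(targets=[{"tx": -0.03,"ty": 0,"tz": 0,"turn": 0,"claw": 0.04},{"tx": -0.04,"ty": 0,"tz": 0,"turn": 0,"claw": 0.04},{"tx": -0.04,"ty": 0,"tz": 0,"turn": 0,"claw": 0.04},{"tx": -0.04,"ty": 0,"tz": 0,"turn": 0,"claw": 0.04},{"tx": -0.04,"ty": 0,"tz": 0,"turn": 0,"claw": 0.04},{"tx": -0.04,"ty": 0,"tz": 0,"turn": 0,"claw": 0.04}])

```text
t: 28.95
tcp_pos: [0.4131, 0.1418, 0.3172]
tcp_rot: [[-0.075, 0.997, -0.0], [0.997, 0.075, -0.0], [-0.0, -0.0, -1.0]]
contact_force: [-0.6, -0.8, 0.8]
grip_width: 0.04
grasp_force: 0.0
```

Run:
```python
from st import *
for k in("s20","s21"):
    look(k);s=cv2.imread(f"pics/{k}.png");h=cv2.cvtColor(s,cv2.COLOR_BGR2HSV);m=cv2.inRange(h,(0,0,140),(180,60,255))[150:290,290:365]
    n,l,st,c=cv2.connectedComponentsWithStats(m);i=1+np.argmax(st[1:,4]);print(st[i],c[i]+[290,150])
    for r in range(150,290,8):
        q=np.where(l[r-150]==i)[0]
        if len(q):print(r,q.min()+290,q.max()+290,end="; ")
for z,rr in((.05,0),):
    pass
S=[.562,.1417,.1795];print("pred bar",proj("side",S),"tab end",proj("side",[.562,.1417,.231]),"rim ctr",proj("side",[.562,.1417,.1345]))
```

```text
29.15 [0.413 0.142 0.317] [-0.091 -0.096  0.097] [ 0.018 -0.06  -0.007] 0.040154075451263024 0.0
rod rows [(355, 191, 193), (357, 191, 193), (359, 191, 192), (361, 191, 192), (363, 190, 192), (365, 190, 192), (367, 190, 191), (369, 190, 220)]
[  28   28   47   53 1098] [335.795 208.736]
182 334 336; 190 331 364; 198 322 348; 206 318 352; 214 320 350; 222 322 348; 230 330 340; 29.35 [0.412 0.142 0.317] [0.017 0.086 0.307] [ 0.021  0.011 -0.014] 0.03975889122686322 0.0
rod rows [(355, 191, 193), (357, 191, 193), (359, 191, 192), (361, 191, 192), (363, 190, 192), (365, 190, 192), (367, 190, 191), (369, 190, 220)]
[  28   28   47   53 1095] [335.811 208.689]
182 334 336; 190 331 364; 198 323 348; 206 318 352; 214 320 350; 222 322 348; 230 330 340; pred bar [334.248 194.463] tab end [334.587 180.681] rim ctr [333.968 205.869]
```

```bash
python3 -c "
from cell import arm
print(arm.finish_job())"
```

```text
the job is handed in; nothing more can be done
None
```

Job handed in: the pail hangs level and still on the scale hook, sunk about 25 mm (roughly 2.1 N), with the gripper clear of everything; pushing the bail upright may have slid the pail about 2 mm on the desk, and no verdict came back.

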